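Set the bag-length gauge and hold its cam lever shut

TASK

On the bag-length gauge, push the sprung sliding leg along the rail by its upright post until its pointer stands right over the tip of the index clip, with the cam lever still open. Then, keeping the leg on that mark, squeeze the cam lever's thumb plate fully home towards the post (never shut it while the leg is off its mark). Both spring back when let go, so finish while still holding post and thumb plate squeezed together with the leg on the mark, for a colleague to drive in the lock screw, and leave the index clip and the other things on the table where they are.

Things in the scene. Friction and masses are not known exactly. Their poses are not given: they have to be found in the camera images.
- length_gauge: Fixed gauge: an aluminium rail 50 mm wide (x), 400 mm long (y) and 30 mm high with steel end blocks 40 mm high, screwed to the table. Origin on the table under the middle of the rail; its y axis runs along the rail, its z axis is up. The -x side (scale ticks, index clip) faces the robot. A gas spring lies along the +x side, up to 41 mm high.
- sliding_leg (a joint): Travel of the sliding leg (steel carriage 62 x 130 mm, top 46 mm high) along the gauge's +y, in m: 0 at home, up to 0.130; a gas spring pushes it back to -y with 4 to 6 N. It is on its mark when this equals index_clip. A stop blade, up to 51 mm high, reaches from the carriage to 115 mm to +x of the rail's middle, 59 to 76 mm to +y of the post.
- cam_lever (a joint): Travel of the cam lever on the sliding leg, in m: 0 fully open (spring keeps it there), 0.018 fully home. It slides on the leg along the gauge's -y, towards the grip post. Its spring resists with about 4.5 N at first and 7.2 N when home.
- index_clip (a joint): Position of the index clip along the rail, in m, on the same count as sliding_leg: it marks the value that sliding_leg must get. The clip is stiff and is not to be moved.
- grip_post (a point): Upright steel post fixed on the sliding leg: 40 mm wide (x), 12 mm thick (y), 45 to 99 mm above the table. Origin at the middle of its foot, 45 mm above the table, over the rail's middle line; axes as the gauge's. At sliding_leg = 0 it lies at y = -0.110 in the gauge's frame. Push its -y face to move the leg (the rules call the post sliding_leg_c0).
- thumb_plate (a point): Dark upright plate of the cam lever: 40 mm wide (x), 10 mm thick (y), 49 to 99 mm above the table; origin on its middle, 45 mm up. It stands to +y of the post, 47 mm centre to centre when open, 29 mm when home. Over both outer faces: 58 mm open, 40 mm home, so one gripper takes both from above; the carriage below is 46 mm high (guide strips 51 mm).
- leg_pointer (a point): Tip of the downward pointer on the robot's side of the sliding leg, 34 mm to -x and 30 mm to +y of the post's middle, 29 mm above the table.
- index_tip (a point): Tip of the upward nose of the index clip (22 mm wide steel clip on the rail's front face), 34 mm to -x of the rail's middle line, 25 mm above the table. The leg is on its mark when leg_pointer is right over it along the rail; axes as the gauge's.
- cup_a: Bystander: white lidded sample cup, 62 mm across, 42 mm high, beside the gauge; origin under its middle.
- cup_b: Bystander: the same kind of cup on the far side of the gauge.
- brass_weight: Bystander: yellow check weight, 38 mm across, 52 mm high, on the near side of the gauge; origin under its middle.
- white_scoop: Bystander: white scoop, 76 x 231 x 35 mm, lying to the right of the gauge.

How it is judged:
By the outcome, as a careful person would: the job done as asked, in the order asked, and still so for the second after the job is handed in, while the arm keeps its last pose, push and grip.
It also fails if it takes over 48 s, if anything falls off the work surface, if the arm or the gripper's body presses on something with over 40 N, if the wrist force passes 120 N, or if a joint passes its speed limit or range.

ROBOT

A 6-joint arm with a two-finger parallel gripper is mounted at the origin on a cart in front of the work surface, level with it; the furniture and walls round the work are solid. World frame = base frame: x ahead of the robot, y to its left, z up, the work surface at z = 0. Lengths are in m, angles in rad, forces in N, time in s.
With the tool pointing down it reaches from about 0.325 to 0.775 m from the base axis. Payload 5.5 kg.
Tool frame: the origin (TCP) lies midway between the tips of the shut fingers; the grasp point (between the pads) lies 19 mm behind it (grip_point_offset is the distance from the TCP to the grasp point, in m); z points along the fingers, y is the line along which they close (so a half turn about z gives the same grasp; the last joint's range is limited). The gripper opens to 88 mm and grips with 3 to 60 N. Pads are 20 mm wide; open, the fingers measure 115 mm over their backs; the gripper's body (75 mm by 178 mm) begins 61 mm behind the grasp point.
Start: joints at [-1.392, 0.091, 1.231, -0, 1.82, -0.057], TCP at [0.14, -0.583, 0.223] pointing down, gripper open.
Joint ranges: [-2.87, 2.87], [-0.86, 2.18], [0.17, 2.46], [-1.51, 4.65], [0.06, 2.69], [-2.65, 2.65]. Speed limits (rad/s): [2.57, 2.57, 3.01, 3.14, 3.14, 3.14].

INTERFACE

Orientations are given as a unit quaternion [x, y, z, w].
In Python, from plant import move_ptp, servo_line, move_joints, open_jaws, clamp, pause, ik, read_state, read_camera, get_calibration, Unreachable, hand_in, recognise, pinpoint, grip_point_offset gives the robot as it stands. Calls block until the motion is done:
- move_ptp(position, orientation): joint-space move of the TCP to a pose.
- servo_line(position, rotation=None, vel=0.15, guard=None): straight line of the TCP; rotation=None keeps the orientation; vel is the mean speed in m/s. With guard (N) it stops when the force on the tool has changed by that much, and returns True; else False.
- move_joints(angles): joint-space move.
- open_jaws() and clamp(force=None): open the fingers fully, or close them until they stop; force is the grip in N (None keeps the last).
- pause(seconds).
- ik(position, orientation): joint angles nearest the present ones, or None.
- read_state(): the state.
- read_camera(name): name is "side" or "top" or "wrist"; returns the picture (384x512x3 uint8, red, green, blue); there is no depth.
- get_calibration(name): a dict with "mtx" (3x3 intrinsics, pixels), "R" (3x3) and "t" (3): a world point X has camera coordinates R X + t; the wrist camera has in their place "tool_from_camera" (4x4, takes a point from camera to tool coordinates, whose origin is the TCP and whose axes are the flange's). Camera axes: x right, y down, z forward; pixel columns grow to the right and rows downward; lengths in m; the calibration is good to about 2 mm. The wrist camera is an equidistant fisheye: a pixel r from the principal point sees the ray r / f radians off the axis. A picture is of the moment at which its call begins: read the wrist's pose just before it. get_calibration takes no time and is no camera call.
A pose or a line that the arm cannot do raises Unreachable and nothing moves.
- hand_in(): hands the job in; it is judged then, once.
Trained networks look in the newest picture that a camera, given by its name, has taken for a name from the list of things; names that differ only in an ending like _2 or _b are one class to them, and where a whole thing is asked for, a point or a joint stands for the part that bears it (a point fixed in the world has none). Each returns a list of dicts, best first, with "p" (0 to 1); they miss things now and then, are a little off and sometimes report something else, mostly with a low value. They report only what shows in the picture. A call takes as long as a camera call.
- recognise(camera, target): "extent" ([left, top, width, height] in pixels, round what is visible of it).
- pinpoint(camera, target): "point" ([column, row] in pixels: a listed point, or the origin of a listed thing).
The state is a dict: "time": time; "qpos": joint angles; "dq": joint speeds; "joint_torque": joint torques, N m; "tcp_pos": TCP position; "tool_rot": TCP orientation; "force": force on the tool from outside, world axes, zero at the start; "moment": the same for the moment, N m; "grip_width": finger opening in m; "grip_force": force on a finger pad.
Only numpy, scipy, OpenCV 4.12 (cv2) and the standard library are available. Lean on these libraries where they do the work, as an engineer would, in place of code of your own. Each camera call takes 0.05 s, during which the arm holds its last target. There are 200 camera calls.

## Working session

There is one attempt and no reset: what is moved stays moved. The work goes in short steps, each a Python script; the robot and the scene stay as the last script left them, time stands still between calls to the robot, and variables do not carry over. Pictures are saved under pics/ and viewed, at most 10 in all, crops included, and the job is handed in when it is done.

```bash
mkdir -p pics; ls
python3 - <<'E'
from plant import *
import cv2,numpy as np
for c in("side","top","wrist"):
    im=read_camera(c); cv2.imwrite(f"pics/{c}0.png",im[:,:,::-1])
    k=get_calibration(c); print(c,{a:np.round(b,4).tolist() for a,b in k.items()})
    for n in("length_gauge","grip_post","thumb_plate","leg_pointer","index_tip","cup_a","brass_weight","white_scoop"):
        print(n,[(np.round(d["point"],1).tolist(),round(d["p"],2)) for d in pinpoint(c,n)][:3])
s=read_state();print(s);print(grip_point_offset)
a=cv2.imread("pics/side0.png");b=cv2.imread("pics/top0.png")
E
```

```text
pics
side {'mtx': [[390.2056, 0.0, 252.7666], [0.0, 390.2056, 191.5109], [0.0, 0.0, 1.0]], 'R': [[-0.9855, -0.1696, -0.0089], [-0.0658, 0.4294, -0.9007], [0.1565, -0.887, -0.4343]], 't': [0.5313, 0.1695, 0.7588]}
length_gauge [([274.6, 236.5], 0.89)]
grip_post [([274.3, 196.7], 0.59)]
thumb_plate [([275.5, 202.2], 0.74)]
leg_pointer [([291.4, 207.1], 0.63)]
index_tip [([292.1, 226.2], 0.57)]
cup_a [([335.3, 255.4], 0.79), ([233.8, 203.3], 0.61), ([274.2, 234.8], 0.37)]
brass_weight []
white_scoop [([263.5, 176.9], 0.76)]
top {'mtx': [[373.5096, 0.0, 256.5135], [0.0, 373.5096, 190.8809], [0.0, 0.0, 1.0]], 'R': [[0.0187, -0.9998, 0.0106], [-0.9902, -0.02, -0.1383], [0.1385, -0.0079, -0.9903]], 't': [-0.1582, 0.5929, 1.0431]}
length_gauge [([234.1, 228.1], 0.69)]
grip_post [([273.0, 215.6], 0.77)]
thumb_plate [([254.5, 221.6], 0.47)]
leg_pointer [([260.8, 235.7], 0.71), ([231.9, 237.2], 0.31)]
index_tip [([231.3, 237.3], 0.4), ([342.5, 198.9], 0.15)]
cup_a [([207.1, 269.2], 0.7), ([282.4, 183.6], 0.53)]
brass_weight [([271.3, 258.6], 0.49)]
white_scoop [([340.6, 198.4], 0.86)]
wrist {'m
[... 335 characters left out ...]
]
{'time': 1.35, 'qpos': array([-1.39171401e+00,  9.10865906e-02,  1.23069616e+00, -1.69053710e-05,
        1.81980090e+00, -5.66920833e-02]), 'dq': array([ 0.00104855, -0.00055116, -0.00154115,  0.00085177,  0.00019944,
       -0.00131882]), 'joint_torque': array([-1.70906378e-05, -4.46192586e+01, -4.06499469e+01,  6.98000612e-02,
        1.96519675e-02, -2.49060633e-05]), 'tcp_pos': array([ 0.14015731, -0.583414  ,  0.22264142]), 'tool_rot': array([ 9.93059593e-01,  1.17612267e-01, -7.90124963e-06,  4.99567973e-06]), 'force': array([ 0.80326086, -0.75777306,  0.1240987 ]), 'moment': array([-0.00159233, -0.03651293,  0.00744608]), 'grip_force': 0.0, 'grip_width': 0.08784167560422552}
0.0187
```

View pics/side0.png

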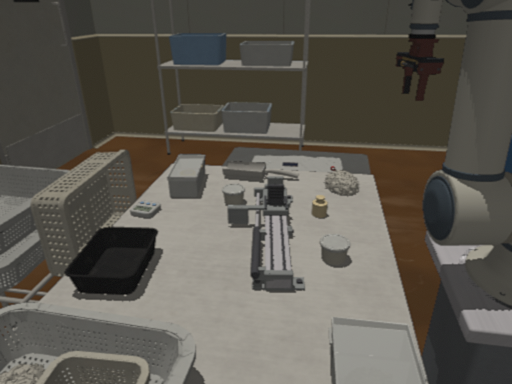

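View pics/top0.png

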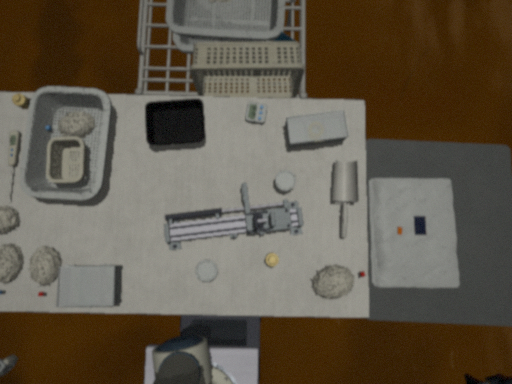

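The gauge runs left to right in the top view, from (167,232) to (300,218). The leg is at the right (-y) end with the post near (273,216). The cups are at (207,270) and (284,182), and the weight is at (271,259). Next I'll compute a coarse pose and take a wrist view from above.

```bash
cat > h.py <<'E'
from plant import *
import cv2,numpy as np
from scipy.spatial.transform import Rotation as Ro
def rot(yaw): # tool down, tool x = -gauge x, tool y = +gauge y
    c,s=np.cos(yaw),np.sin(yaw)
    return Ro.from_matrix(np.array([[-c,-s,0],[-s,c,0],[0,0,-1]]).T.reshape(3,3).T if 0 else np.column_stack([[-c,-s,0],[-s,c,0],[0,0,-1]])).as_quat()
def fixed(cam,px,z):
    k=get_calibration(cam);R=np.array(k["R"]);t=np.array(k["t"])
    d=R.T@np.linalg.inv(k["mtx"])@[px[0],px[1],1];o=-R.T@t
    return o+d*(z-o[2])/d[2]
def wrist(px,z,s):
    k=get_calibration("wrist");m=np.array(k["mtx"]);T=np.array(k["tool_from_camera"])
    v=np.array([(px[0]-m[0,2])/m[0,0],(px[1]-m[1,2])/m[1,1]]);th=np.hypot(*v)
    d=np.r_[v/max(th,1e-9)*np.sin(th),np.cos(th)]
    Rt=Ro.from_quat(s["tool_rot"]).as_matrix()
    o=Rt@T[:3,3]+s["tcp_pos"];d=Rt@T[:3,:3]@d
    return o+d*(z-o[2])/d[2]
Z=dict(length_gauge=0,grip_post=.045,thumb_plate=.045,leg_pointer=.029,index_tip=.025)
def look(name,names=Z):
    s=read_state();im=read_camera("wrist");cv2.imwrite(f"pics/{name}.png",cv2.resize(im[:,:,::-1],None,fx=1.5,fy=1.5,interpolation=cv2.INTER_CUBIC))
    for n in names:
        for d in pinpoint("wrist",n)[:2]: print(n,np.round(d["point"],1),round(d["p"],2),np.round(wrist(d["point"],Z[n],s),4))
E
python3 - <<'E'
from h import *
for n,px in dict(length_gauge=(234.1,228.1),grip_post=(273,215.6),thumb_plate=(254.5,221.6),leg_pointer=(260.8,235.7),index_tip=(231.3,237.3)).items(): print(n,fixed("top",px,Z[n]))
for p in((167,221),(171,245),(297,203),(301,229)): print(fixed("top",p,.04))
print(fixed("side",(274.3,196.7),.045))
yaw=np.arctan2(*-(fixed("top",(169,233),.04)-fixed("top",(299,216),.04))[:2]);print("yaw",yaw)
p=fixed("top",(262,217),.045)
move_ptp([p[0]-.02,p[1]+.02,.24],rot(yaw if abs(yaw)<.5 else .1))
look("w1");print(read_state()["time"],read_state()["qpos"])
E
```

```text
length_gauge [ 0.48863998 -0.08233517  0.        ]
grip_post [ 0.52478657 -0.19525158  0.045     ]
thumb_plate [ 0.50655975 -0.14246209  0.045     ]
leg_pointer [ 0.46711756 -0.16154143  0.029     ]
index_tip [ 0.4609709  -0.07618752  0.025     ]
[0.50370477 0.10872575 0.04      ]
[0.43577553 0.09383852 0.04      ]
[ 0.56308318 -0.26470621  0.04      ]
[ 0.48820527 -0.27649213  0.04      ]
[ 0.51610444 -0.19069407  0.045     ]
yaw 2.9924610415491917
length_gauge [308.1 169.6] 0.75 [ 0.4996 -0.0765  0.    ]
grip_post [222.8 180.2] 0.87 [ 0.5146 -0.1888  0.045 ]
thumb_plate [260.3 180.3] 0.91 [ 0.5102 -0.1423  0.045 ]
leg_pointer [245.2 150.6] 0.62 [ 0.4775 -0.1647  0.029 ]
index_tip [311.9 148.4] 0.45 [ 0.4663 -0.0799  0.025 ]
3.6917 [-3.45911090e-01 -1.18585564e-01  1.40781113e+00 -9.07847549e-06
  1.85246076e+00 -2.01588681e+00]
```

View pics/w1.png

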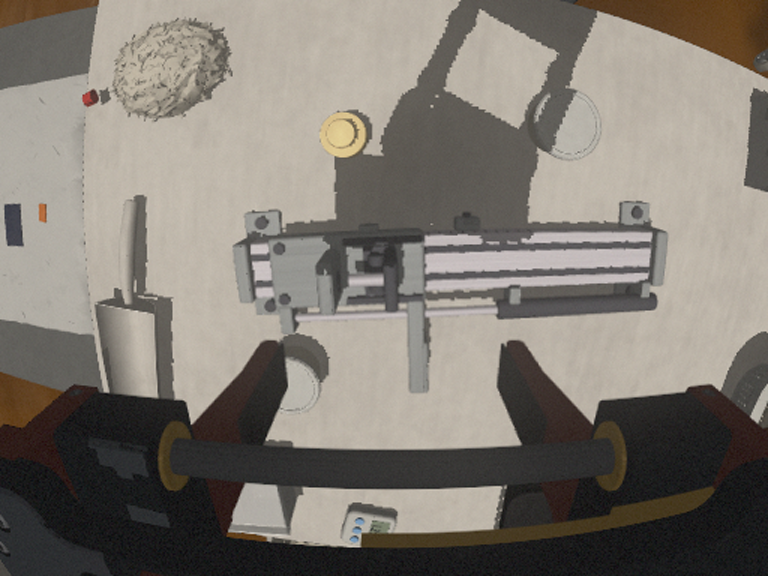

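The wrist view agrees with the networks. Post and thumb plate are at about (325,285) and (390,280) in the enlarged picture, the pointer at (368,227) and the clip at (466,222). The leg is home and about 85 mm short of the mark. I'll refine the yaw, then descend around the pair and close gently.

Run:
```python
from h import *
s=read_state()
a,b=wrist((262/1.5,222/1.5),.01,s),wrist((633/1.5,212/1.5),.01,s);d=b-a
yaw=np.arctan2(-d[0],d[1]);print("yaw",yaw)
g=np.array([-np.sin(yaw),np.cos(yaw),0])
post=np.array([.5146,-.1888,0]);q=rot(yaw)
c=post+.026*g
move_ptp([c[0],c[1],.18],q);look("w2")
print(servo_line([c[0],c[1],.062],vel=.08,guard=8))
s=read_state();print(s["force"],s["tcp_pos"])
clamp(3);pause(.2);s=read_state();print(s["force"],s["tcp_pos"],s["grip_width"],s["grip_force"],s["time"])
np.save("g.npy",np.r_[yaw,g])
look("w3")
```

```text
yaw 0.14168224272129132
length_gauge [327.3 178.6] 0.84 [ 0.5021 -0.0813 -0.    ]
grip_post [233.  186.3] 0.81 [ 0.5147 -0.1893  0.045 ]
thumb_plate [278.7 189.7] 0.89 [ 0.5118 -0.1419  0.045 ]
leg_pointer [260.4 150. ] 0.79 [ 0.4757 -0.1662  0.029 ]
leg_pointer [405.4  83.8] 0.73 [ 0.374  -0.0172  0.029 ]
index_tip [337.8 148.9] 0.79 [ 0.4621 -0.0826  0.025 ]
False
[ 0.35652768  0.3270384  -0.28389522] [ 0.51128682 -0.16318967  0.06266632]
[ 1.99534632 -4.83667595 -0.68500613] [ 0.51106634 -0.1634035   0.06219983] 0.05816677306391334 2.9996372759342194 6.7583
length_gauge [360.3 209.2] 0.8 [ 0.5001 -0.0796  0.    ]
grip_post [226.8 230.2] 0.96 [ 0.5131 -0.1841  0.045 ]
thumb_plate [299.4 233.6] 0.66 [ 0.5088 -0.1361  0.045 ]
leg_pointer [270.1 174.5] 0.78 [ 0.4755 -0.1604  0.029 ]
index_tip [379.8 177.4] 0.87 [ 0.4665 -0.0806  0.025 ]
```

View pics/w3.png

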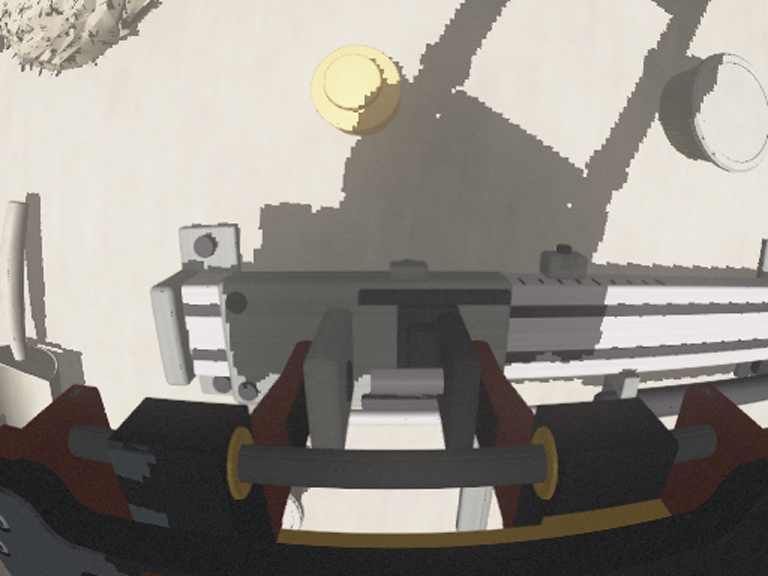

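Both are gripped at 58 mm with the lever open. The pointer is at (408,265) and the clip nose at (563,252), about 80 mm apart. I'll push 72 mm along and re-measure.

Run:
```python
from h import *
yaw=.128;g=np.array([-np.sin(yaw),np.cos(yaw),0]);np.save("g.npy",np.r_[yaw,g])
s=read_state();p=np.array(s["tcp_pos"]);p[2]=.062
servo_line(p+.072*g,vel=.06);pause(.2)
s=read_state();print(s["force"],s["tcp_pos"],s["grip_width"],s["grip_force"],s["time"])
look("w4")
im=cv2.imread("pics/w4.png");cv2.imwrite("pics/w4c.png",cv2.resize(im[190:340,300:500],None,fx=4,fy=4,interpolation=cv2.INTER_CUBIC))
```

```text
[-3.09653461 -4.46785694  3.12542522] [ 0.50092987 -0.09197473  0.06215131] 0.057969519510271204 3.0002676509320736 8.6083
length_gauge [274.1 208.9] 0.77 [ 0.4993 -0.0798  0.    ]
grip_post [227.4 227.9] 0.93 [ 0.5012 -0.1124  0.045 ]
thumb_plate [298.8 235.5] 0.73 [ 0.5    -0.0648  0.045 ]
leg_pointer [271.3 176.3] 0.75 [ 0.4665 -0.088   0.029 ]
index_tip [281.1 176. ] 0.9 [ 0.4662 -0.0811  0.025 ]
```

View pics/w4c.png

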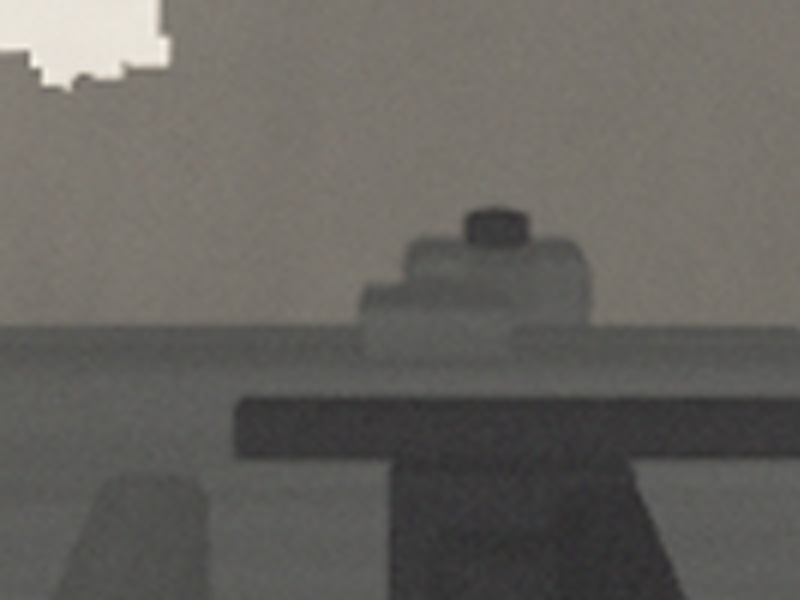

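The pointer bracket spans x=360–512 in the crop and the clip 405–592, with its screw at 498, so the pointer is about 7 mm short. I'll close in and average the estimates over several small offsets.

Run:
```python
from h import *
g=np.load("g.npy")[1:]
p0=np.array(read_state()["tcp_pos"]);p0[2]=.062
res=[]
for o in (.003,.005,.007,.009,.007,):
    servo_line(p0+o*g,vel=.03)
    s=read_state();read_camera("wrist");r={}
    for n in("leg_pointer","index_tip"):
        L=[wrist(d["point"],Z[n],s) for d in pinpoint("wrist",n)]
        L=[x for x in L if abs(x[0]-.466)<.02]
        r[n]=L[0]@g if L else np.nan
    t=np.array(s["tcp_pos"])@g
    print(o,"ptr-tcp %.4f tip-tcp %.4f tip %.4f diff %.4f"%(r["leg_pointer"]-t,r["index_tip"]-t,r["index_tip"],r["index_tip"]-r["leg_pointer"]),s["grip_width"],s["force"])
look("w5")
im=cv2.imread("pics/w5.png");cv2.imwrite("pics/w5c.png",cv2.resize(im[190:340,300:500],None,fx=4,fy=4,interpolation=cv2.INTER_CUBIC))
for c in("side","top"):
    read_camera(c)
    for n in("leg_pointer","index_tip"): print(c,n,[(fixed(c,d["point"],Z[n])@g,d["p"]) for d in pinpoint(c,n)][:2])
print(p0@g,read_state()["time"])
```

```text
0.003 ptr-tcp nan tip-tcp 0.0131 tip -0.1391 diff nan 0.05823920903773254 [ 0.74033741 -5.27565758  1.85733818]
0.005 ptr-tcp 0.0069 tip-tcp 0.0107 tip -0.1395 diff 0.0037 0.05796538169290515 [ 0.46124192 -4.72418449  2.0133144 ]
0.007 ptr-tcp 0.0049 tip-tcp 0.0086 tip -0.1396 diff 0.0037 0.05781502401336516 [-0.80166421 -4.60251088  2.2850271 ]
0.009 ptr-tcp 0.0064 tip-tcp 0.0091 tip -0.1372 diff 0.0027 0.05826483476087176 [-0.85862824 -5.99212885  3.47083684]
0.007 ptr-tcp 0.0063 tip-tcp 0.0099 tip -0.1387 diff 0.0035 0.05802703686001522 [-0.44446998 -5.4085346   3.50300146]
length_gauge [263.8 211.6] 0.74 [ 0.502 -0.081  0.   ]
grip_post [226.3 227.9] 0.7 [ 0.5004 -0.1066  0.045 ]
thumb_plate [299.5 233.8] 0.65 [ 0.4979 -0.058   0.045 ]
leg_pointer [271.4 176.4] 0.81 [ 0.4656 -0.0814  0.029 ]
index_tip [275.1 171.7] 0.87 [ 0.4629 -0.0791  0.025 ]
side leg_pointer [(np.float64(-0.1620773465671373), 0.9), (np.float64(-0.4109000590435248), 0.52)]
side index_tip []
top leg_pointer []
top index_tip []
-0.15517715827755432 11.5083
```

View pics/w5c.png

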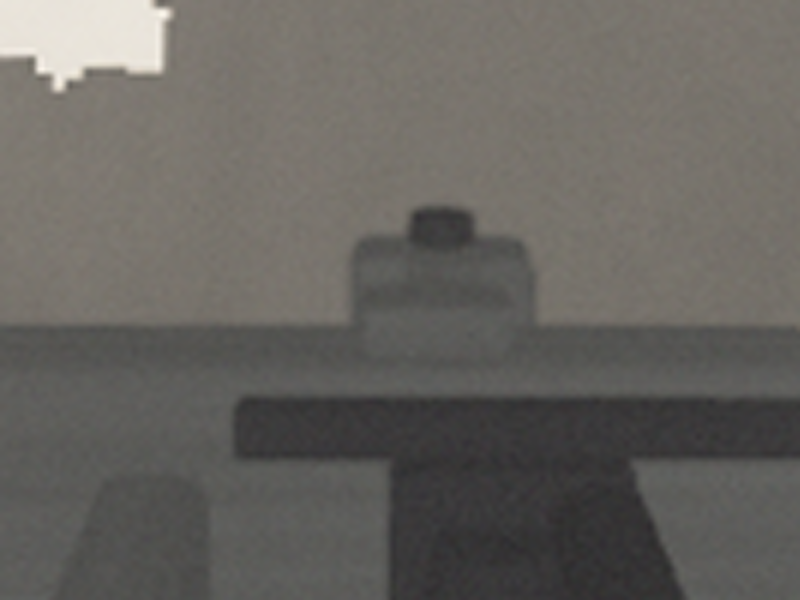

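The clip (352–535, screw at 441) is now nearly centred on the bracket (360–512). Correcting for the bracket standing higher than the clip, about 1.6 mm is still missing. I'll advance that far and take an averaged, contrast-enhanced view with the side camera alongside.

Run:
```python
from h import *
g=np.load("g.npy")[1:]
p0=-.15517715827755432
t=np.array(read_state()["tcp_pos"]);t[2]=.062;print("o now",t@g-p0)
servo_line(t+(.0086-(t@g-p0))*g,vel=.03);pause(.1)
t=np.array(read_state()["tcp_pos"]);print("o",t@g-p0,read_state()["grip_width"])
def avg(c,n): return np.mean([read_camera(c).astype(float) for _ in range(n)],0)
A=avg("wrist",12)[:,:,::-1];np.save("A.npy",A)
c=A[150:200,240:305];c=np.clip((c-50)*2.6,0,255).astype(np.uint8)
c=cv2.resize(c,(780,600),interpolation=cv2.INTER_CUBIC)
S=avg("side",8)[:,:,::-1];np.save("S.npy",S)
cv2.imwrite("pics/w6.png",c)
s=read_state()
for _ in range(3):
    read_camera("wrist")
    for n in("leg_pointer","index_tip"):
        print(n,[(np.round(d["point"],1),round(d["p"],2),round(wrist(d["point"],Z[n],s)@g-t@g,4)) for d in pinpoint("wrist",n)][:1])
print(read_state()["time"])
```

```text
o now 0.006628697040194448
o 0.008345156077719379 0.05791543258903728
leg_pointer [(array([270.5, 177.3]), 0.68, np.float64(0.0077))]
index_tip [(array([269.7, 172.8]), 0.56, np.float64(0.0073))]
leg_pointer [(array([268.2, 175.2]), 0.83, np.float64(0.0062))]
index_tip [(array([269.9, 173. ]), 0.62, np.float64(0.0074))]
leg_pointer [(array([269.1, 174. ]), 0.79, np.float64(0.0068))]
index_tip [(array([269.1, 173.5]), 0.77, np.float64(0.0069))]
13.3083
```

View pics/w6.png

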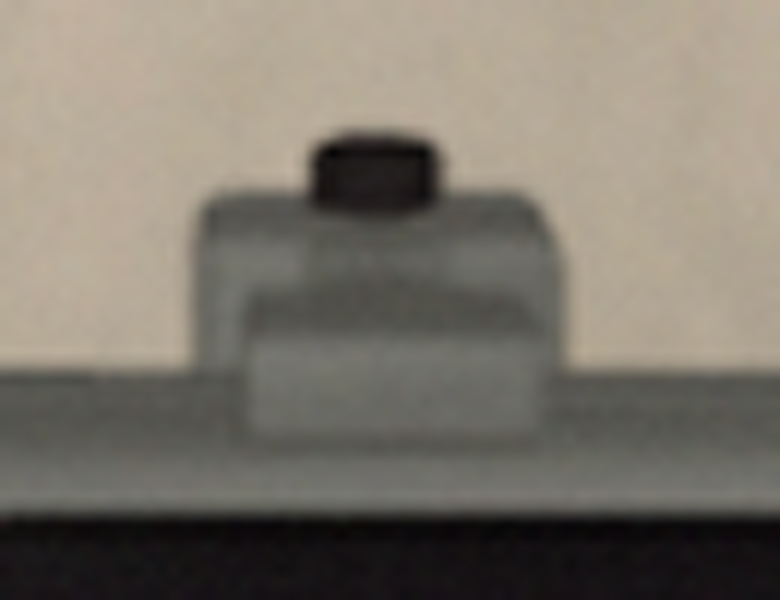

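The picture now shows the pointer block (245–545) over the clip (200–562, screw at 375). The offset matches the expected parallax, and the averaged networks agree within 0.3 mm, so the leg is on the mark. Next I'll raise the grip force in small steps, backing the arm up by half of each closing so that the post stays put.

```bash
cat > sq.py <<'E'
from h import *
import sys
g=np.load("g.npy")[1:]
s=read_state();t0=np.array(s["tcp_pos"]);t0[2]=.062;w0=s["grip_width"];y0=t0@g-w0/2
cmd=t0.copy()
np.save("y0.npy",[y0,*t0,w0])
for F in np.arange(5,13,.4):
    clamp(F)
    s=read_state();w=s["grip_width"];e0=np.array(s["tcp_pos"])@g-w/2-y0
    for _ in range(2):
        e=np.array(s["tcp_pos"])@g-s["grip_width"]/2-y0
        if abs(e)<.00025: break
        cmd=cmd-e*g
        servo_line(cmd,vel=.03);s=read_state()
    e=np.array(s["tcp_pos"])@g-s["grip_width"]/2-y0
    print("%.1f w %.2f e %.2f -> w %.2f e %.2f fy %.1f t %.2f"%(F,w*1e3,e0*1e3,s["grip_width"]*1e3,e*1e3,s["force"][1],s["time"]))
    if w0-s["grip_width"]>.0172 or s["time"]>36 or s["grip_width"]<w: 
        if w0-s["grip_width"]>.0172 or s["time"]>36: break
E
python3 sq.py
```

```text
5.0 w 57.93 e 0.26 -> w 58.29 e -0.26 fy -5.7 t 14.03
5.4 w 58.44 e -0.31 -> w 57.79 e 0.14 fy -5.8 t 14.74
5.8 w 58.13 e -0.04 -> w 58.13 e -0.04 fy -6.0 t 14.96
6.2 w 57.94 e 0.07 -> w 57.94 e 0.07 fy -5.6 t 15.18
6.6 w 57.79 e 0.14 -> w 57.79 e 0.14 fy -5.8 t 15.39
7.0 w 58.07 e -0.01 -> w 58.07 e -0.01 fy -5.6 t 15.61
7.4 w 58.07 e -0.01 -> w 58.07 e -0.01 fy -5.5 t 15.82
7.8 w 57.32 e 0.29 -> w 56.09 e 0.35 fy -4.8 t 16.54
8.2 w 55.13 e 0.81 -> w 50.77 e 1.07 fy -5.3 t 17.30
8.6 w 50.83 e 1.01 -> w 48.14 e 0.40 fy -5.1 t 18.02
9.0 w 47.70 e 0.59 -> w 45.52 e 0.67 fy -5.0 t 18.73
9.4 w 45.88 e 0.45 -> w 43.85 e 0.57 fy -5.6 t 19.45
9.8 w 43.85 e 0.49 -> w 41.63 e 0.52 fy -6.0 t 20.17
10.2 w 41.48 e 0.55 -> w 40.29 e -0.05 fy -4.7 t 20.88
```

The leg stayed within about 1 mm of the mark throughout, and the lever is now home at a width of 40 mm. I'll firm up the grip and verify.

Run:
```python
from h import *
g=np.load("g.npy")[1:];y0=np.load("y0.npy")[0]
clamp(25);pause(.2)
def m():
    L=[]
    for _ in range(8):
        s=read_state();L.append((np.array(s["tcp_pos"])@g,s["grip_width"]));pause(.03)
    return np.mean(L,0)
a,w=m();print(w,a-w/2-y0)
A=np.mean([read_camera("wrist").astype(float) for _ in range(12)],0)[:,:,::-1]
c=np.clip((A[150:200,240:305]-50)*2.6,0,255).astype(np.uint8)
full=cv2.resize(A.astype(np.uint8),(640,480))
cv2.imwrite("pics/w7.png",cv2.resize(c,(780,600),interpolation=cv2.INTER_CUBIC));cv2.imwrite("pics/w7f.png",full)
s=read_state()
for _ in range(3):
    read_camera("wrist")
    for n in("leg_pointer","index_tip"):
        print(n,[(np.round(d["point"],1),round(wrist(d["point"],Z[n],s)@g-a,4)) for d in pinpoint("wrist",n)][:1])
print(s["time"],s["force"],s["grip_force"],s["tcp_pos"])
```

```text
0.03954798018220131 0.0003276529303003206
leg_pointer [(array([284. , 175.7]), np.float64(0.0169))]
index_tip [(array([284. , 175.3]), np.float64(0.0172))]
leg_pointer [(array([283.1, 177.1]), np.float64(0.0163))]
index_tip [(array([282.1, 175.7]), np.float64(0.0159))]
leg_pointer [(array([282.2, 173.7]), np.float64(0.0157))]
index_tip [(array([282.5, 173.9]), np.float64(0.0162))]
22.1667 [-0.62767273 -5.25175139  3.57667493] 25.002769231796265 [ 0.50103743 -0.09276402  0.06217805]
```

View pics/w7.png

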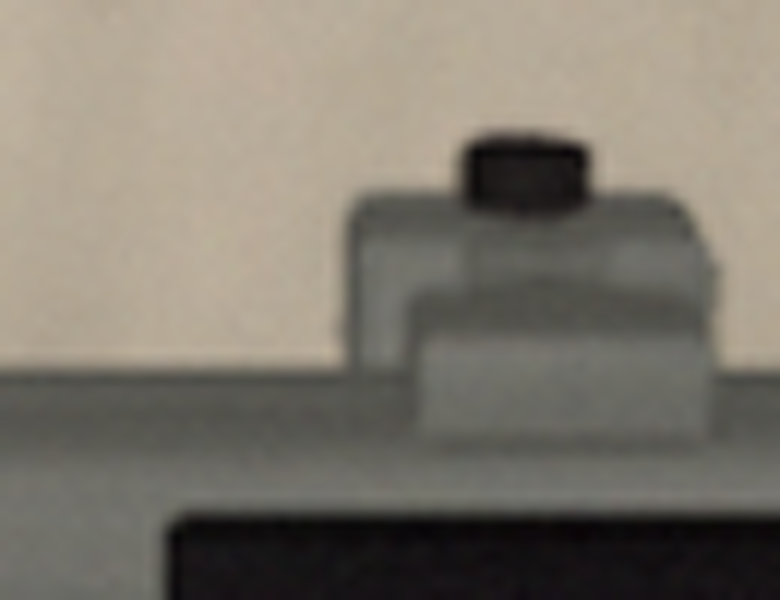

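View pics/w7f.png

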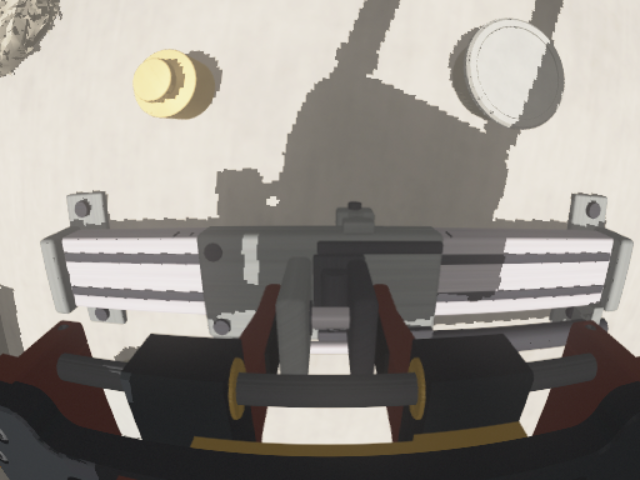

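With the lever home (width 39.6 mm), the screw is at 525 and the block at 415–712. That puts the pointer over the tip within about 0.3 mm, and the networks agree (16.3 vs 16.4 mm). The cups, weight and clip haven't moved. I'll trim back 0.2 mm and hand in.

Run:
```python
from h import *
g=np.load("g.npy")[1:];y0=np.load("y0.npy")[0]
s=read_state();t=np.array(s["tcp_pos"])
servo_line(t-.0002*g,vel=.02);pause(.3)
s=read_state();print(np.array(s["tcp_pos"])@g-s["grip_width"]/2-y0,s["grip_width"],s["force"],s["time"])
print(hand_in())
```

```text
1.38017101510568e-05 0.03968530137272806 [-0.08528937 -5.67427415  3.24621356] 23.1667
the job is handed in; nothing more can be done
None
```

The job is handed in at 23.2 s: the leg's pointer is over the index tip to within about 0.3 mm by my camera measurements, the cam lever is fully home, and the gripper is still holding post and thumb plate together; the leg strayed up to about 1 mm from the mark while the lever was closing.

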